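Check the lids of the instrument cases and set the stiff one aside

ROBOT

A 6-joint arm with a two-finger parallel gripper is mounted at the origin on a cart in front of the work surface, level with it; the furniture and walls round the work are solid. World frame = base frame: x ahead of the robot, y to its left, z up, the work surface at z = 0. Lengths are in m, angles in rad, forces in N, time in s.
With the tool pointing down it reaches from about 0.375 to 0.825 m from the base axis. Payload 5.5 kg.
Tool frame: the origin (TCP) lies between the finger pads; the fingertips stand 25 mm ahead of it and the grasp point (between the pads) lies 6 mm ahead of it; z points along the fingers, y is the line along which they close (so a half turn about z gives the same grasp; the last joint's range is limited). The gripper opens to 85 mm and grips with 20 to 120 N. Pads are 22 mm wide; open, the fingers measure 114 mm over their backs; the gripper's body (76 mm by 85 mm) begins 54 mm behind the grasp point. The pads swing forward as they close: fully open they stand 13 mm farther back than shut.
Start: joints at [-1.105, 0.314, -0.047, 1.21, 0, 1.571], TCP at [0.269, -0.536, 0.256] pointing down, gripper open.
Joint ranges: [-2.67, 2.67], [-0.69, 1.73], [-1.03, 1.25], [-2.08, 2.16], [-1.42, 1.45], [-3.14, 3.14]. Speed limits (rad/s): [2.39, 2.39, 3.01, 3.14, 3.14, 3.14].

INTERFACE

Orientations are given as a rotation vector (axis times angle).
In Python, from bench import robot gives the robot as it stands. The module is installed in compiled form; this text tells all that it offers.
- The arm moves only by the tool play_rows, never from a script. Its argument "commands" is a list of rows, each a list of 3 entries, a list of its own where there are three numbers: the shift along the tool's x, y, z as a fraction of full scale, then the turn, a rotation vector about the tool's x, y, z as a fraction of full scale, then the gripper's target within -1 to 1 (shut at 1, half-way at 0, fully open at -1). A call has 1 to 20 rows; each row is the pose to reach, as a shift and turn from the pose commanded when the call began, along the tool's axes at that moment; what a row does not reach only later rows make up. Full scale, the value 1, is 10 cm for a shift and pi/4 rad for a turn. A row lasts 1/8 s, in which the tool goes at most 62.5 mm and 10.7 degrees, less where a joint would pass 70% of its speed; a pose out of reach is approached as far as the arm can. A call with a number of a shift or a turn outside -1 to 1 is refused whole. A call with a gripper value outside its range is refused whole. The fingers move at their own pace and stop on an object; "grip_force" is the grip in N (left out, the last holds). Time passes only in rows, so rows that repeat a pose let the fingers close. It gives the time, the measured TCP pose, the force, the opening and the grip force at its end, in the units of the state.
- robot.read_state(): the state, without advancing time (a new reading comes with each control period).
- robot.snapshot(name): name is "scene" or "side" or "wrist"; returns (picture, depth): 384x512x3 uint8, blue, green, red; 384x512 float32, m along the optical axis (not along the pixel's ray), 0 where there is no reading.
- robot.get_calibration(name): a dict with "intrinsics" (3x3 intrinsics, pixels), "dist_coeffs" ([k1, k2, p1, p2, k3] as OpenCV has them; the pictures are not rectified), "xyz" and "rotation" of the camera in the world. Camera axes: x right, y down, z forward; pixel columns grow to the right and rows downward; lengths in m; the calibration is good to about 2 mm. A picture is of the moment at which its call begins: read the wrist's pose just before it. get_calibration takes no time and is no camera call; for the wrist camera it gives the pose at the moment of the call.
- robot.sign_off(): hands the job in; it is judged then, once.
The state is a dict: "clock": time; "q": joint angles; "qvel": joint speeds; "tau": joint torques, N m; "ee_pos": TCP position; "orientation": TCP orientation; "wrist_force": force on the tool from outside, world axes, zero at the start; "wrist_torque": the same for the moment, N m; "gripper_width": finger opening in m; "grasp_force": force on a finger pad.
Only numpy, scipy, OpenCV 4.12 (cv2) and the standard library are available. Lean on these libraries where they do the work, as an engineer would, in place of code of your own. Each camera call takes 0.05 s, during which the arm holds its last target. There are 200 camera calls.

TASK

Check the hinges of the three steel instrument cases before they are loaded: swing each lid up and just past upright, then let go - a sound lid drops back to its stop by itself, a stiff one stays where it is left. Leave the two sound cases standing open where they are; push the stiff one's lid shut again and slide that case straight towards you into the long steel tray in front of the row, up to the tray's front rim. Do not knock over the bottles round them.

Things in the scene. Friction and masses are not known exactly. Their poses are not given: they have to be found in the camera images.
- case_a: one of three alike closed hinged cases of bare steel, in a row from left to right in any order, loose on the worktop, 0.5 to 0.7 kg: body 80 (its x) x 90 (its y) x 34 mm, 41 mm high with the lid. Origin: centre of its underside, z up; its front (-x, with the lip) faces left, world +y, within 0.2 rad. Lid hinged along y at x = +43, z = 34 mm. Exactly one has a stiff hinge, which does not show
- case_b: another of the three cases, same as case_a. All three: walls 3 mm; lid 86 x 94 mm, 60 g, skirt 9 mm deep round its edge; lip in the middle of the lid's front edge, 38 mm wide, 4 mm thick, reaching from x = -43 to x = -57 mm, its underside 30 mm above the worktop
- case_c: another of the three cases, same as case_a. An open lid stands about 130 mm high and leans out over the hinge side (world -y, to the right), up to 80 mm from the middle of its case. The lip can be lifted from below with shut, leaning fingertips; the empty inside is bare but for a ribbed rubber rest 14 mm high
- case_a_lid (a joint): lid angle of case_a: 0 closed, about 1.57 upright, 1.95 at the stop. A sound lid needs about 0.3 N at the lip; let go below about 1.4 it falls shut, let go beyond about 1.6 it falls back to the stop. A stiff lid needs about 0.8 N at the lip to open and up to 0.6 N to push shut, and stays at any angle where it is left
- case_b_lid (a joint): lid angle of case_b, as for case_a_lid
- case_c_lid (a joint): lid angle of case_c, as for case_a_lid
- case_a_lip (a point): middle of the front edge of case_a's lip; moves with the lid. Closed: at x = -57, z = 32 mm in the case's frame; 100 mm from the hinge line
- case_b_lip (a point): the same point on case_b
- case_c_lip (a point): the same point on case_c
- tray: long shallow steel tray fixed between the robot and the cases, 115 (its x) x 600 mm (its y): floor without a step, open towards the cases (+x), rim 17 mm high along the front and both ends. Origin: centre of its underside; open edge at x = +57 mm, inner face of the front rim at x = -56 mm, of the end rims at y = +-297 mm. A case against the front rim has its middle at about x = -11 mm
- rollon: loose dark roll-on bottle with a tan cap, 36 x 42 x 106 mm, standing beyond the left end of the tray; origin at the centre of its underside, z up
- amber_dropper: loose small amber dropper bottle, 34 mm across, 102 mm high, standing behind the row, between the middle and right cases; origin at the centre of its underside, z up

How it is judged:
On the way:
1. the stiff case's lid has been swung well open (at least 0.6 rad) (value of joint case_b_lid above 0.6 rad), for 0.1 s.
At the end, for the whole second after the job is handed in: Sound lids rest open (beyond 1.65 rad), their cases within 50 mm of where they stood; the stiff lid is shut (below 0.15 rad), its case flat, at rest and wholly in the tray (middle within about 22 mm of where it would meet the front rim, and within 250 mm of the tray's middle along it) (value of joint each of case_a_lid, case_c_lid above 1.65 rad and value of joint case_b_lid below 0.15 rad and x of case_b in the frame of tray between -0.03 and 0.011 m and y of case_b in the frame of tray between -0.25 and 0.25 m and height (world z) of case_b below 0.008 m and angle between case_b's own z axis and vertical below 0.1 rad and distance of each of case_a, case_c from where it was at the start of the episode below 0.05 m and linear speed of case_b below 0.01 m/s); the robot touches nothing.
It fails at once if one of the two bottles is knocked over (angle between any of rollon, amber_dropper's own z axis and vertical above 0.5 rad).
It fails at once if a case is overturned (angle between any of case_a, case_b, case_c's own z axis and vertical above 0.7 rad).
It also fails if it takes over 69 s, if anything falls off the work surface, if the arm or the gripper's body presses on something with over 40 N, if the wrist force passes 120 N, or if a joint passes its speed limit or range.

## Working session

There is one attempt and no reset: what is moved stays moved. The work goes in short steps, Python scripts to look and compute and a tool call to move; the robot and the scene stay as the last step left them, time stands still between calls to the robot, and variables do not carry over. Pictures are saved under pics/ and viewed, at most 10 in all, crops included, and the job is handed in when it is done.

Besides the shell and the picture viewer there is one more tool, called after "Emit:" in YAML: its name, and indented under it one key for each argument. play_rows: Moves the arm, as the interface text tells. Its arguments: {"type":"object","properties":{"commands":{"type":"array"},"grip_force":{"type":"number"}},"required":["commands"]}

```bash
mkdir -p pics; cat > h.py <<'E'
import numpy as np, cv2
from bench import robot
def snap(n):
    c=robot.get_calibration(n); p,d=robot.snapshot(n); return p,d,c
def world(d,c):
    K=np.array(c["intrinsics"],float);h,w=d.shape
    u,v=np.meshgrid(np.arange(w),np.arange(h))
    pt=np.stack([u,v],-1).reshape(-1,1,2).astype(np.float64)
    n=cv2.undistortPoints(pt,K,np.array(c["dist_coeffs"],float)).reshape(h,w,2)
    P=np.dstack([n[...,0]*d,n[...,1]*d,d])
    R=np.array(c["rotation"],float)
    if R.size==3: R=cv2.Rodrigues(R)[0]
    P=P@R.T+np.array(c["xyz"]); P[d<=0]=np.nan
    return P
E
python3 - <<'E'
from h import *
s=robot.read_state(); print(s)
for n in("scene","side"):
    p,d,c=snap(n); cv2.imwrite(f"pics/{n}0.png",p); print(n,c)
    np.savez(f"{n}0.npz",p=p,d=d,P=world(d,c))
E
```

```text
{'clock': 0.0, 'q': array([-1.10502183e+00,  3.14241000e-01, -4.80879036e-02,  1.21020506e+00,
       -1.53457358e-05,  1.57079337e+00]), 'qvel': array([-0.00128413, -0.00135572,  0.00028532,  0.00078078, -0.00107715,
        0.00019701]), 'tau': array([ 9.97827374e-04, -5.39594042e+01,  3.39748728e+01,  1.93817262e-02,
       -7.18196873e-06,  8.69409803e-06]), 'ee_pos': array([ 0.2692204 , -0.53560037,  0.25542169]), 'orientation': array([-3.05513978e+00, -7.24656356e-01,  6.53027784e-04]), 'wrist_force': array([ 0.38994432, -1.29119463, -0.50507693]), 'wrist_torque': array([-0.003526  , -0.01395427, -0.012475  ]), 'grasp_force': 0.0, 'gripper_width': 0.08520736091961138}
scene {'intrinsics': array([[477.3958194 ,   0.        , 255.43520637],
       [  0.        , 477.3958194 , 188.05125532],
       [  0.        ,   0.        ,   1.        ]]), 'dist_coeffs': array([-0.0210689,  0.       ,  0.       ,  0.       ,  0.       ]), 'xyz': array([-0.13245204,  1.17471835,  0.72984949]), 'rotation': array([-0.65746342,  2.37115716, -1.46197018])}
side {'intrinsics': array([[428.14335301,   0.        , 254.0100104 ],
       [  0.        , 428.14335301, 192.53025011],
       [  0.        ,   0.        ,   1.        ]]), 'dist_coeffs': array([-0.15627338,  0.        ,  0.        ,  0.        ,  0.        ]), 'xyz': array([ 0.30713359, -1.03332467,  0.63863358]), 'rotation': array([-2.05108931,  0.22729498, -0.14579998])}
```

```bash
python3 - <<'E'
import numpy as np,cv2
a=cv2.imread("pics/scene0.png");b=cv2.imread("pics/side0.png")
cv2.imwrite("pics/both0.png",np.vstack([cv2.resize(a,(400,300)),cv2.resize(b,(400,300))]))
E
```

```text
(no output)
```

View pics/scene0.png

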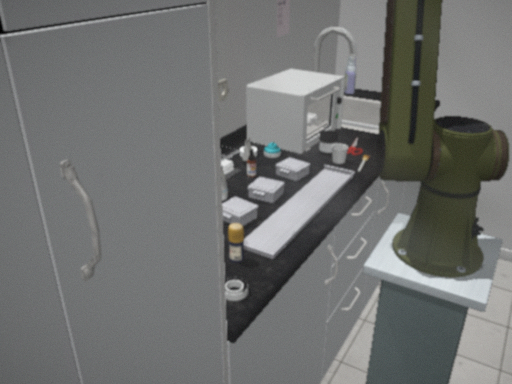

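View pics/side0.png

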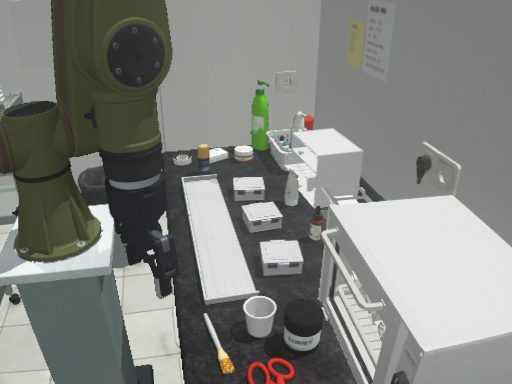

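The scene view shows the cases at about (238,210), (266,189) and (292,168), the tray in front of them, the roll-on at (235,240) and the dropper at (250,165). In the side view the cases are at (248,188), (262,217) and (281,258). Next I'll measure the lid tops from depth.

```bash
python3 - <<'E'
import numpy as np,cv2
allp={}
for n in("scene","side"):
    P=np.load(n+"0.npz")["P"]
    m=(P[...,2]>.034)&(P[...,2]<.050)&(P[...,0]>.3)&(P[...,0]<.8)&(abs(P[...,1])<.5)
    m=m.astype(np.uint8)
    k,l,st,ce=cv2.connectedComponentsWithStats(m)
    for i in range(1,k):
        if st[i,4]<100: continue
        q=P[l==i]; r=cv2.minAreaRect((q[:,:2]*1000).astype(np.float32))
        print(n,st[i,4],ce[i].round(),"med",np.median(q,0).round(3),"rect",np.round(r[0],1),np.round(r[1],1),round(r[2],1), 'min',q.min(0).round(3),'max',q.max(0).round(3))
    # tray: low points
    m=((P[...,2]>.010)&(P[...,2]<.025)&(P[...,0]>.2)&(P[...,0]<.6)&(abs(P[...,1])<.5)).astype(np.uint8)
    q=P[m>0]; print(n,"rim",len(q),np.percentile(q,[1,50,99],axis=0).round(3).tolist())
    for nm,(lo,hi,xr,yr) in {"tall":(.07,.13,(.3,.85),(-.5,.6))}.items():
        m=((P[...,2]>lo)&(P[...,2]<hi)&(P[...,0]>xr[0])&(P[...,0]<xr[1])&(P[...,1]>yr[0])&(P[...,1]<yr[1])).astype(np.uint8)
        k,l,st,ce=cv2.connectedComponentsWithStats(m)
        for i in range(1,k):
            if st[i,4]<25: continue
            q=P[l==i]; print(n,"tall",st[i,4],ce[i].round(),q.min(0).round(3),q.max(0).round(3))
E
```

```text
scene 270 [284. 143.] med [ 0.692 -0.398  0.042] rect [ 674.5 -403.6] [227.  110.7] 25.1 min [ 0.593 -0.5    0.034] max [ 0.799 -0.334  0.05 ]
scene 280 [292. 165.] med [ 0.555 -0.232  0.038] rect [ 557.5 -233.2] [99.4 96.7] 81.3 min [ 0.508 -0.288  0.034] max [ 0.608 -0.182  0.044]
scene 367 [266. 185.] med [ 0.554 -0.04   0.038] rect [556.5 -43.1] [97.5 99. ] 2.4 min [ 0.506 -0.092  0.034] max [0.607 0.007 0.043]
scene 444 [238. 207.] med [0.552 0.129 0.038] rect [557.9 127. ] [91.  98.3] 81.7 min [0.505 0.078 0.034] max [0.608 0.178 0.043]
scene rim 1114 [[0.342, -0.467, 0.01], [0.427, 0.118, 0.015], [0.597, 0.457, 0.025]]
scene tall 845 [277. 127.] [ 0.593 -0.433  0.07 ] [ 0.849 -0.384  0.13 ]
scene tall 122 [328. 135.] [ 0.49 -0.5   0.07] [ 0.563 -0.445  0.086]
scene tall 42 [247. 144.] [ 0.734 -0.258  0.07 ] [ 0.753 -0.207  0.096]
scene tall 73 [229. 155.] [ 0.702 -0.171  0.073] [ 0.77  -0.001  0.109]
scene tall 36 [251. 154.] [ 0.666 -0.159  0.07 ] [ 0.687 -0.139  0.097]
scene tall 35 [222. 173.] [0.662 0.022 0.071] [0.68  0.055 0.103]
scene tall 239 [235. 232.] [0.42 0.3  0.0
[... 920 characters left out ...]
. 322.] med [ 0.452 -0.459  0.042] rect [ 454.1 -452.4] [22.6 52.4] 73.0 min [ 0.431 -0.464  0.034] max [ 0.482 -0.434  0.05 ]
side rim 1742 [[0.353, -0.493, 0.01], [0.458, -0.206, 0.017], [0.597, 0.446, 0.025]]
side tall 3863 [273. 145.] [ 0.316 -0.131  0.07 ] [0.85  0.571 0.13 ]
side tall 141 [203. 150.] [0.423 0.29  0.07 ] [0.462 0.316 0.108]
side tall 145 [292. 177.] [0.66  0.019 0.07 ] [0.691 0.1   0.107]
side tall 82 [317. 213.] [ 0.666 -0.167  0.07 ] [ 0.688 -0.143  0.102]
side tall 450 [330. 276.] [ 0.596 -0.438  0.07 ] [ 0.643 -0.391  0.13 ]
side tall 255 [356. 280.] [ 0.631 -0.5    0.084] [ 0.661 -0.407  0.129]
side tall 545 [301. 308.] [ 0.493 -0.5    0.07 ] [ 0.563 -0.456  0.089]
```

```bash
cat >> h.py <<'E'
from scipy.spatial.transform import Rotation as Ro, Slerp
import json
CASES={"L":((.5585,.125),81),"M":((.557,-.0435),93),"R":((.5575,-.235),81.5)}
def lean(a,th,sy=1):
    """tool pointing down, leaning towards -f (f=azimuth a deg); tool y = right-hand perpendicular of f (~+x)"""
    a,th=np.radians([a,th]); f=np.array([np.cos(a),np.sin(a),0]);p=sy*np.array([np.sin(a),-np.cos(a),0])
    z=-np.sin(th)*f-np.cos(th)*np.array([0,0,1]); return np.column_stack([np.cross(p,z),p,z])
def pt(case,u,z,w=0):
    """case plane point: u from hinge toward the front, z (mm), w along the tool-y perpendicular"""
    c,a=CASES[case]; a=np.radians(a); f=np.array([np.cos(a),np.sin(a)]); p=np.array([np.sin(a),-np.cos(a)])
    q=np.array(c)+f*(u-43)/1000+p*w/1000; return np.array([q[0],q[1],z/1000])
def tcp_from_corner(case,u,z,th):
    """TCP with the front (hinge-side) corner of the shut fingertips at (u,z)"""
    t=np.radians(th); s,c=np.sin(t),np.cos(t)
    return pt(case,u+11*c+25*s,z-11*s+25*c)
def plan(wps,g=1,p0=None,R0=None,step=45,ang=9,hold=1):
    s=robot.read_state()
    p=np.array(s["ee_pos"]) if p0 is None else p0; R=Ro.from_rotvec(s["orientation"]) if R0 is None else R0
    calls=[];rows=[];bp,bR=p,R;last=(p,R)
    def fl():
        nonlocal rows,bp,bR
        if rows:
            rows+= [rows[-1]]*hold; calls.append(rows)
            bp=bp+bR.apply(np.array(rows[-1][0])*.1); bR=bR*Ro.from_rotvec(np.array(rows[-1][1])*np.pi/4)
        rows=[]
    def rel(q,Q): return bR.inv().apply(q-bp)/.1,(bR.inv()*Q).as_rotvec()/(np.pi/4)
    for wp in wps:
        q,Q=wp[0],Ro.from_matrix(wp[1]); st=wp[2] if len(wp)>2 else step
        n=max(1,int(np.ceil(max(np.linalg.norm(q-p)*1000/st,(R.inv()*Q).magnitude()*57.3/ang))))
        sl=Slerp([0,1],Ro.concatenate([R,Q]))
        for k in range(1,n+1):
            a=p+(q-p)*k/n;b=sl(k/n); d,r=rel(a,b)
            if max(abs(d).max(),abs(r).max())>.995 or len(rows)>=20-hold: fl(); d,r=rel(a,b)
            rows.append([d.round(2).tolist(),r.round(2).tolist(),g])
        p,R=q,Q
    fl()
    for c in calls: print(json.dumps(c).replace(" ",""))
    print("rows",sum(map(len,calls)))
def arc(case,th,phis,d=8,st=14):
    t=np.radians(th);out=[];R=lean(CASES[case][1],th)
    for ph in phis:
        x=np.radians(ph);E=np.array([100*np.cos(x)+4*np.sin(x),34-4*np.cos(x)+100*np.sin(x)])
        k=max(x,np.pi/2-t); F=E-d*np.array([np.cos(k),np.sin(k)])
        out.append((tcp_from_corner(case,F[0],F[1],th),R,st))
    return out
E
python3 - <<'E'
from h import *
for n in("scene","side"):
    P=np.load(n+"0.npz")["P"]
    q=P[(P[...,2]>.013)&(P[...,2]<.021)&(P[...,0]>.3)&(P[...,0]<.5)&(abs(P[...,1])<.25)]
    print(n,"front rim",[ (y,np.round(np.median(q[abs(q[:,1]-y)<.03][:,0]),3)) for y in(-.2,-.1,0,.1,.2)])
    q=P[(P[...,2]>.011)&(P[...,2]<.021)&(P[...,0]>.38)&(P[...,0]<.45)]
    print(np.percentile(q[:,1],[1,5,95,99]).round(3))
    # floor step: open edge
    q=P[(abs(P[...,1])<.02)&(P[...,0]>.3)&(P[...,0]<.53)&(P[...,2]<.03)]
    for x in np.arange(.32,.53,.01):
        r=q[abs(q[:,0]-x)<.005]; print(round(x,2),len(r),np.round(np.median(r[:,2]),4) if len(r) else '',end='; ')
    print()
R=lean(81.5,40); Z=np.array([0,0,.0])
plan([(np.array([.43,-.36,.25]),lean(81.5,15)),(tcp_from_corner("R",128,90,40),R),(tcp_from_corner("R",122,23,40),R)])
E
```

```text
scene front rim [(-0.2, np.float64(0.362)), (-0.1, np.float64(0.36)), (0, np.float64(0.36)), (0.1, np.float64(0.361)), (0.2, np.float64(0.361))]
[-0.429 -0.414  0.436  0.443]
0.32 658 -0.3335; 0.33 23 -0.0017; 0.34 18 -0.0018; 0.35 22 -0.0024; 0.36 42 0.0045; 0.37 1 0.0006; 0.38 18 -0.0014; 0.39 22 -0.0016; 0.4 20 -0.0006; 0.41 19 -0.0022; 0.42 20 -0.0015; 0.43 22 -0.0017; 0.44 21 -0.0015; 0.45 21 -0.0008; 0.46 17 -0.0012; 0.47 20 -0.001; 0.48 19 -0.002; 0.49 15 -0.002; 0.5 21 -0.0024; 0.51 42 0.0053; 0.52 35 0.0011; 
side front rim [(-0.2, np.float64(0.362)), (-0.1, np.float64(0.362)), (0, np.float64(0.362)), (0.1, np.float64(0.362)), (0.2, np.float64(0.361))]
[-0.548 -0.459  0.54   0.543]
0.32 28 0.0; 0.33 25 0.0004; 0.34 25 0.0004; 0.35 26 0.0007; 0.36 30 0.0081; 0.37 24 0.0011; 0.38 29 0.0014; 0.39 24 0.0015; 0.4 27 0.001; 0.41 23 0.001; 0.42 29 0.0017; 0.43 25 0.0015; 0.44 25 0.0015; 0.45 27 0.0017; 0.46 25 0.0014; 0.47 26 0.0017; 0.48 25 0.0013; 0.49 23 0.0003; 0.5 26 0.001; 0.51 29 0.0012; 0.52 2 0.0026; 
[[[0.32,-0.12,0.01],[-0.02,-0.04,-0.17],1],[[0.64,-0.24,0.02],[-0.05,-0.
[... 173 characters left out ...]
-0.34],1],[[0.68,0.03,-0.05],[-0.04,-0.09,-0.34],1]]
[[[0.32,0.11,-0.05],[-0.03,-0.04,-0.18],1],[[0.64,0.21,-0.11],[-0.05,-0.09,-0.35],1],[[0.64,0.21,-0.11],[-0.05,-0.09,-0.35],1]]
[[[0.4,0.15,0.12],[-0.0,-0.08,-0.0],1],[[0.81,0.31,0.23],[-0.0,-0.16,-0.0],1],[[0.81,0.31,0.23],[-0.0,-0.16,-0.0],1]]
[[[0.41,0.15,0.06],[-0.0,-0.08,-0.0],1],[[0.82,0.31,0.12],[-0.0,-0.16,-0.0],1],[[0.82,0.31,0.12],[-0.0,-0.16,-0.0],1]]
[[[0.42,0.15,0.0],[-0.0,-0.08,-0.0],1],[[0.84,0.3,0.01],[-0.0,-0.16,-0.0],1],[[0.84,0.3,0.01],[-0.0,-0.16,-0.0],1]]
[[[0.41,0.16,-0.05],[-0.0,-0.07,-0.0],1],[[0.59,0.16,0.24],[-0.0,-0.07,-0.0],1],[[0.76,0.16,0.53],[-0.0,-0.07,-0.0],1],[[0.76,0.16,0.53],[-0.0,-0.07,-0.0],1]]
rows 23
```

Emit:
play_rows:
  commands:
    - [[0.32, -0.12, 0.01], [-0.02, -0.04, -0.17], 1]
    - [[0.64, -0.24, 0.02], [-0.05, -0.09, -0.35], 1]
    - [[0.95, -0.36, 0.02], [-0.07, -0.13, -0.52], 1]
    - [[0.95, -0.36, 0.02], [-0.07, -0.13, -0.52], 1]

```text
clock: 0.6
ee_pos: [0.3394, -0.4591, 0.254]
orientation: [2.772, 1.303, -0.132]
wrist_force: [-1.6, -0.5, -0.4]
gripper_width: 0.012
grasp_force: 0.0
```

Emit:
play_rows:
  commands:
    - [[0.34, 0.01, -0.03], [-0.02, -0.05, -0.17], 1]
    - [[0.68, 0.03, -0.05], [-0.04, -0.09, -0.34], 1]
    - [[0.68, 0.03, -0.05], [-0.04, -0.09, -0.34], 1]

```text
clock: 0.98
ee_pos: [0.3848, -0.4097, 0.2515]
orientation: [2.532, 1.631, -0.22]
wrist_force: [-0.1, -0.4, -0.2]
gripper_width: -0.0002
grasp_force: 0.0
```

Emit:
play_rows:
  commands:
    - [[0.32, 0.11, -0.05], [-0.03, -0.04, -0.18], 1]
    - [[0.64, 0.21, -0.11], [-0.05, -0.09, -0.35], 1]
    - [[0.64, 0.21, -0.11], [-0.05, -0.09, -0.35], 1]

```text
clock: 1.35
ee_pos: [0.4304, -0.3599, 0.2509]
orientation: [2.239, 1.928, -0.297]
wrist_force: [-0.3, -0.2, 1.6]
gripper_width: 0.0
grasp_force: 0.0
```

Emit:
play_rows:
  commands:
    - [[0.4, 0.15, 0.12], [0, -0.08, 0], 1]
    - [[0.81, 0.31, 0.23], [0, -0.16, 0], 1]
    - [[0.81, 0.31, 0.23], [0, -0.16, 0], 1]

```text
clock: 1.72
ee_pos: [0.4709, -0.2922, 0.2055]
orientation: [2.166, 1.868, -0.429]
wrist_force: [-0.1, -0.6, 1.0]
gripper_width: -0.0003
grasp_force: 0.0
```

Emit:
play_rows:
  commands:
    - [[0.41, 0.15, 0.06], [0, -0.08, 0], 1]
    - [[0.82, 0.31, 0.12], [0, -0.16, 0], 1]
    - [[0.82, 0.31, 0.12], [0, -0.16, 0], 1]

```text
clock: 2.1
ee_pos: [0.5127, -0.2272, 0.1639]
orientation: [2.087, 1.799, -0.552]
wrist_force: [-0.7, -1.0, -0.0]
gripper_width: 0.0002
grasp_force: 0.0
```

Emit:
play_rows:
  commands:
    - [[0.42, 0.15, 0.0], [0, -0.08, 0], 1]
    - [[0.84, 0.3, 0.01], [0, -0.16, 0], 1]
    - [[0.84, 0.3, 0.01], [0, -0.16, 0], 1]

```text
clock: 2.48
ee_pos: [0.5534, -0.1603, 0.1216]
orientation: [2.005, 1.728, -0.668]
wrist_force: [-0.2, -1.1, -0.0]
gripper_width: 0.0001
grasp_force: 0.0
```

```bash
python3 - <<'E'
from h import *
s=robot.read_state();print(s["clock"],s["ee_pos"],s["q"],s["gripper_width"],s["wrist_force"])
a=[snap(n)[0] for n in("side","wrist")]
cv2.imwrite("pics/p1.png",np.vstack([cv2.resize(a[0],(400,300)),cv2.resize(a[1],(400,300))]))
R=lean(81.5,40)
plan([(tcp_from_corner("R",128,90,40),R),(tcp_from_corner("R",122,23,40),R),(tcp_from_corner("R",100,22,40),R,10)]+arc("R",40,[0,8,16,24,32]))
E
```

```text
2.475 [ 0.55341328 -0.160348    0.12162473] [ 0.03505016  0.45861494 -0.31221209  0.93838368 -0.62766917  1.79862941] 0.000123730242388191 [-0.2479305  -1.13788342 -0.01026526]
[[[0.22,0.07,-0.03],[-0.0,-0.04,-0.0],1],[[0.44,0.15,-0.05],[-0.0,-0.07,-0.0],1],[[0.61,0.15,0.23],[-0.0,-0.07,-0.0],1],[[0.79,0.15,0.52],[-0.0,-0.07,-0.0],1],[[0.73,0.15,0.57],[-0.0,-0.07,-0.0],1],[[0.68,0.15,0.61],[-0.0,-0.07,-0.0],1],[[0.62,0.15,0.66],[-0.0,-0.07,-0.0],1],[[0.57,0.15,0.67],[-0.0,-0.07,-0.0],1],[[0.48,0.15,0.57],[-0.0,-0.07,-0.0],1],[[0.38,0.15,0.47],[-0.0,-0.07,-0.0],1],[[0.26,0.15,0.39],[-0.0,-0.07,-0.0],1],[[0.14,0.15,0.32],[-0.0,-0.07,-0.0],1],[[0.14,0.15,0.32],[-0.0,-0.07,-0.0],1]]
rows 13
```

View pics/p1.png

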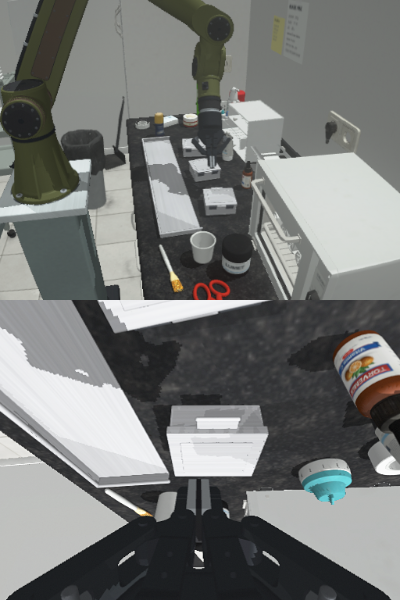

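The wrist view shows the right case ahead, its lip at about (218,423) and in line with the fingers. Next I go under the lip and lift.

Emit:
play_rows:
  commands:
    - [[0.22, 0.07, -0.03], [0, -0.04, 0], 1]
    - [[0.44, 0.15, -0.05], [0, -0.07, 0], 1]
    - [[0.61, 0.15, 0.23], [0, -0.07, 0], 1]
    - [[0.79, 0.15, 0.52], [0, -0.07, 0], 1]
    - [[0.73, 0.15, 0.57], [0, -0.07, 0], 1]
    - [[0.68, 0.15, 0.61], [0, -0.07, 0], 1]
    - [[0.62, 0.15, 0.66], [0, -0.07, 0], 1]
    - [[0.57, 0.15, 0.67], [0, -0.07, 0], 1]
    - [[0.48, 0.15, 0.57], [0, -0.07, 0], 1]
    - [[0.38, 0.15, 0.47], [0, -0.07, 0], 1]
    - [[0.26, 0.15, 0.39], [0, -0.07, 0], 1]
    - [[0.14, 0.15, 0.32], [0, -0.07, 0], 1]
    - [[0.14, 0.15, 0.32], [0, -0.07, 0], 1]

```text
clock: 4.2
ee_pos: [0.5675, -0.1708, 0.0908]
orientation: [1.968, 1.692, -0.711]
wrist_force: [-0.1, 0.1, 0.5]
gripper_width: -0.0002
grasp_force: 0.0
```

```bash
python3 - <<'E'
from h import *
s=robot.read_state();print(s["clock"],s["ee_pos"],s["wrist_force"],s["wrist_torque"])
print(arc("R",40,[32])[0][0])
a=[snap(n)[0] for n in("side","wrist")]
cv2.imwrite("pics/p2.png",np.hstack([cv2.resize(a[0][150:330,170:410],(400,300)),cv2.resize(a[1],(400,300))]))
A=arc("R",40,[40,48,56,64,72,80,88,94,98])
plan(A+[(A[-1][0]+np.array([0,.06,.04]),A[-1][1])])
E
```

```text
4.2 [ 0.56753875 -0.17075458  0.09077054] [-0.11954644  0.14888037  0.54685235] [ 0.67393194 -0.04840841 -0.00337997]
[ 0.56685314 -0.17241669  0.08955183]
[[[-0.08,0.0,-0.01],[-0.0,-0.0,-0.0],1],[[-0.15,0.0,-0.03],[-0.0,-0.0,-0.0],1],[[-0.29,0.0,-0.05],[-0.0,-0.0,-0.0],1],[[-0.42,0.0,-0.05],[-0.0,-0.0,-0.0],1],[[-0.55,0.0,-0.03],[-0.0,-0.0,-0.0],1],[[-0.67,0.0,0.0],[-0.0,-0.0,-0.0],1],[[-0.79,0.0,0.05],[-0.0,-0.0,-0.0],1],[[-0.9,0.0,0.12],[-0.0,-0.0,-0.0],1],[[-0.97,0.0,0.18],[-0.0,-0.0,-0.0],1],[[-0.97,0.0,0.18],[-0.0,-0.0,-0.0],1]]
[[[-0.05,0.0,0.04],[-0.0,-0.0,-0.0],1],[[0.05,-0.04,-0.3],[-0.0,-0.0,-0.0],1],[[0.15,-0.08,-0.65],[-0.0,-0.0,-0.0],1],[[0.15,-0.08,-0.65],[-0.0,-0.0,-0.0],1]]
rows 14
```

View pics/p2.png

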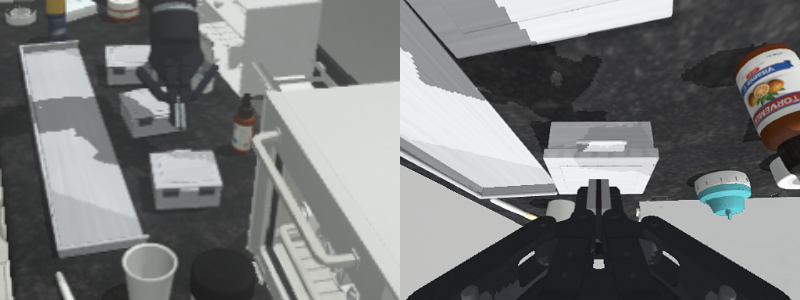

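The lid is still shut at lip (605,146); the fingertips went up in front of the lip. I'll measure the real finger shape and the lip from wrist depth.

```bash
python3 - <<'E'
from h import *
s=robot.read_state();p,d,c=snap("wrist");P=world(d,c)
R=Ro.from_rotvec(s["orientation"]);T=R.inv().apply((P-s["ee_pos"]).reshape(-1,3)).reshape(P.shape)*1000
print("cam in tool",R.inv().apply(np.array(c["xyz"])-s["ee_pos"])*1000)
m=(abs(T[...,0])<60)&(abs(T[...,1])<45)&(T[...,2]<28)&(T[...,2]>-60)
t=T[m]
for z in range(-60,30,6):
    q=t[abs(t[:,2]-z)<3]
    if len(q): print(z,len(q),"x",np.percentile(q[:,0],[2,50,98]).round(1),"y",np.percentile(q[:,1],[2,98]).round(1))
# right case lid & lip
for lo,hi in((.037,.047),(.027,.0355)):
    m=(P[...,2]>lo)&(P[...,2]<hi)&(P[...,1]<-.15)&(P[...,1]>-.3)&(P[...,0]>.49)&(P[...,0]<.62)
    q=P[m]; r=cv2.minAreaRect((q[:,:2]*1000).astype(np.float32)); print(len(q),np.percentile(q,[1,50,99],axis=0).round(4).tolist(),r)
m=(P[...,2]>.025)&(P[...,2]<.037)&(P[...,0]>.555)&(P[...,0]<.577)&(P[...,1]>-.21)&(P[...,1]<-.15)
q=P[m]; 
for y in np.arange(-.2,-.16,.004):
    r=q[abs(q[:,1]-y)<.002]; print(round(y,3),len(r),r[:,2].mean().round(4) if len(r) else "")
E
```

```text
cam in tool [  81.74879778   -0.68292588 -117.91804813]
-60 2119 x [ 3.3 10.9 16.5] y [-44.  44.]
-54 4764 x [-2.9 10.  16.4] y [-43.7  43.5]
-48 4995 x [-9.3  9.3 16.2] y [-43.3  43.2]
-42 3347 x [-10.5  10.5  16.1] y [-43.5  43.3]
-36 2964 x [-10.6   9.8  11.4] y [-41.1  39.6]
-30 4297 x [-9.5  6.2 11.5] y [-36.6  35.1]
-24 1960 x [-9.4 10.3 12.4] y [-32.4  30.9]
-18 701 x [-1.7 10.3 12.4] y [-26.1  24.7]
-12 613 x [-11.2   6.7  10.4] y [-8.3  5.7]
-6 387 x [ 5.   9.1 10.2] y [-13.9  12.3]
0 424 x [ 5.   8.8 10.2] y [-14.   12.1]
6 367 x [ 5.   6.2 10.1] y [-14.   12.2]
12 333 x [ 5.   6.2 10.1] y [-13.8  12.1]
18 195 x [ 5.1  9.4 10. ] y [-12.3  10.6]
24 9 x [8.8 9.1 9.4] y [-7.3  4.9]
5740 [[0.5117, -0.2816, 0.0373], [0.5637, -0.2175, 0.0414], [0.6071, -0.1924, 0.0429]] ((557.7662353515625, -239.35435485839844), (87.13945007324219, 93.85667419433594), 81.53348541259766)
1756 [[0.5196, -0.207, 0.0273], [0.5658, -0.1938, 0.0341], [0.6081, -0.1817, 0.0354]] ((564.6134033203125, -192.62396240234375), (19.86297035217285, 93.95635223388672), 82.28170776367188)
-0.2 96 0.0354
-0.196 133 0.0348
-0.192 117 0.0345
-0.188 114 0.0343
-0.184 204 0.0339
-0.18 1 0.0331
-0.176 0 
-0.172 0 
-0.168 0 
-0.164 0 
-0.16 0
```

```bash
sed -i 's/"R":((.5575,-.235),81.5)/"R":((.5578,-.239),81.7)/; s/"L":((.5585,.125),81)/"L":((.5585,.121),81)/; s/"M":((.557,-.0435),93)/"M":((.557,-.047),93)/' h.py
python3 - <<'E'
from h import *
R=lean(81.7,40);A=arc("R",40,[0,8,16,24,32],d=11)
plan([(tcp_from_corner("R",125,70,40),R),(tcp_from_corner("R",122,21,40),R),(tcp_from_corner("R",105,21,40),R,15),(A[0][0]-[0,0,.002],R,10),(A[0][0]-[0,0,.002],R)]+A)
E
```

```text
[[[0.33,0.01,-0.19],[-0.0,-0.0,-0.0],1],[[0.48,0.01,0.01],[-0.0,-0.0,-0.0],1],[[0.62,0.01,0.21],[-0.0,-0.0,-0.0],1],[[0.56,0.01,0.26],[-0.0,-0.0,-0.0],1],[[0.49,0.01,0.32],[-0.0,-0.0,-0.0],1],[[0.45,0.01,0.36],[-0.0,-0.0,-0.0],1],[[0.41,0.01,0.41],[-0.0,-0.0,-0.0],1],[[0.41,0.01,0.41],[-0.0,-0.0,-0.0],1],[[0.39,0.01,0.39],[-0.0,-0.0,-0.0],1],[[0.3,0.01,0.29],[-0.0,-0.0,-0.0],1],[[0.2,0.01,0.2],[-0.0,-0.0,-0.0],1],[[0.08,0.01,0.12],[-0.0,-0.0,-0.0],1],[[-0.05,0.01,0.06],[-0.0,-0.0,-0.0],1],[[-0.05,0.01,0.06],[-0.0,-0.0,-0.0],1]]
rows 14
```

Emit:
play_rows:
  commands:
    - [[0.33, 0.01, -0.19], [0, 0, 0], 1]
    - [[0.48, 0.01, 0.01], [0, 0, 0], 1]
    - [[0.62, 0.01, 0.21], [0, 0, 0], 1]
    - [[0.56, 0.01, 0.26], [0, 0, 0], 1]
    - [[0.49, 0.01, 0.32], [0, 0, 0], 1]
    - [[0.45, 0.01, 0.36], [0, 0, 0], 1]
    - [[0.41, 0.01, 0.41], [0, 0, 0], 1]
    - [[0.41, 0.01, 0.41], [0, 0, 0], 1]
    - [[0.39, 0.01, 0.39], [0, 0, 0], 1]
    - [[0.3, 0.01, 0.29], [0, 0, 0], 1]
    - [[0.2, 0.01, 0.2], [0, 0, 0], 1]
    - [[0.08, 0.01, 0.12], [0, 0, 0], 1]
    - [[-0.05, 0.01, 0.06], [0, 0, 0], 1]
    - [[-0.05, 0.01, 0.06], [0, 0, 0], 1]

```text
clock: 6.1
ee_pos: [0.5675, -0.1787, 0.0895]
orientation: [1.968, 1.692, -0.711]
wrist_force: [0.3, 0.2, -0.9]
gripper_width: -0.0
grasp_force: 0.1
```

```bash
python3 - <<'E'
from h import *
s=robot.read_state();print(s["clock"],s["ee_pos"],s["wrist_force"])
p,d,c=snap("wrist");P=world(d,c)
Rt=Ro.from_rotvec(s["orientation"]);T=Rt.inv().apply((P-s["ee_pos"]).reshape(-1,3)).reshape(P.shape)
m=(P[...,0]>.54)&(P[...,0]<.58)&(P[...,1]>-.3)&(P[...,1]<-.15)&(T[...,2]>.03)
q=P[m]
for z in np.arange(.0,.13,.01):
    r=q[abs(q[:,2]-z)<.005]
    if len(r): print(round(z,3),len(r),np.percentile(r[:,1],[2,50,98]).round(3))
A=arc("R",40,[40,48,56,64,72,80,88,94,98],d=11)
plan(A+[(A[-1][0]+np.array([0,.06,.04]),A[-1][1])])
E
```

```text
6.1 [ 0.56745403 -0.17867703  0.08954519] [ 0.32213771  0.24201759 -0.85526518]
0.0 4107 [-0.202 -0.173 -0.151]
0.01 1758 [-0.28  -0.25  -0.198]
0.02 1326 [-0.281 -0.202 -0.198]
0.03 1227 [-0.281 -0.202 -0.198]
0.04 171 [-0.287 -0.28  -0.198]
0.05 33 [-0.276 -0.269 -0.263]
0.06 32 [-0.261 -0.253 -0.246]
0.07 14 [-0.245 -0.242 -0.238]
0.08 2 [-0.208 -0.208 -0.208]
[[[-0.12,-0.0,-0.03],[-0.0,-0.0,-0.01],1],[[-0.26,-0.0,-0.05],[-0.0,-0.0,-0.01],1],[[-0.39,-0.0,-0.05],[-0.0,-0.0,-0.01],1],[[-0.51,-0.0,-0.04],[-0.0,-0.0,-0.01],1],[[-0.63,-0.0,-0.0],[-0.0,-0.0,-0.01],1],[[-0.75,-0.0,0.05],[-0.0,-0.0,-0.01],1],[[-0.85,0.0,0.11],[-0.0,-0.0,-0.01],1],[[-0.93,0.0,0.17],[-0.0,-0.0,-0.01],1],[[-0.97,0.0,0.21],[-0.0,-0.0,-0.01],1],[[-0.87,-0.04,-0.13],[-0.0,-0.0,-0.01],1],[[-0.77,-0.09,-0.48],[-0.0,-0.0,-0.01],1],[[-0.77,-0.09,-0.48],[-0.0,-0.0,-0.01],1]]
rows 12
```

The lid is up, about 30°. Now I swing it past upright and back off.

Emit:
play_rows:
  commands:
    - [[-0.12, 0, -0.03], [0, 0, 0], 1]
    - [[-0.26, 0, -0.05], [0, 0, 0], 1]
    - [[-0.39, 0, -0.05], [0, 0, 0], 1]
    - [[-0.51, 0, -0.04], [0, 0, 0], 1]
    - [[-0.63, 0, 0], [0, 0, 0], 1]
    - [[-0.75, 0, 0.05], [0, 0, 0], 1]
    - [[-0.85, 0, 0.11], [0, 0, 0], 1]
    - [[-0.93, 0, 0.17], [0, 0, 0], 1]
    - [[-0.97, 0, 0.21], [0, 0, 0], 1]
    - [[-0.97, 0, 0.21], [0, 0, 0], 1]
    - [[-0.87, -0.04, -0.13], [0, 0, 0], 1]
    - [[-0.77, -0.09, -0.48], [0, 0, 0], 1]
    - [[-0.77, -0.09, -0.48], [0, 0, 0], 1]
    - [[-0.77, -0.09, -0.48], [0, 0, 0], 1]

```text
clock: 7.9
ee_pos: [0.5536, -0.2047, 0.1737]
orientation: [1.967, 1.695, -0.713]
wrist_force: [0.4, -0.0, -0.4]
gripper_width: 0.0
grasp_force: 0.0
```

```bash
cat >> h.py <<'E'
def lid(case,cams=("scene","side","wrist")):
    c,a=CASES[case];a=np.radians(a);f=np.array([np.cos(a),np.sin(a)])
    s=robot.read_state();Rt=Ro.from_rotvec(s["orientation"])
    for n in cams:
        p,d,cc=snap(n);P=world(d,cc).reshape(-1,3)
        T=Rt.inv().apply(P-s["ee_pos"])
        D=P[:,:2]-np.array(c);u=D@f*1000+43;w=D@np.array([f[1],-f[0]])*1000;z=P[:,2]*1000
        m=(abs(w)<40)&(u<110)&(u>-60)&(z>48)&(z<150)&~((abs(T[:,0])<.06)&(abs(T[:,1])<.07)&(T[:,2]<.03))
        if m.sum()>8:
            an=np.degrees(np.arctan2(z[m]-34,u[m]))
            far=np.hypot(u[m],z[m]-34)>40
            print(n,m.sum(),"lid angle deg",np.percentile(an[far],[10,50,90]).round(0) if far.any() else "", "top z",np.percentile(z[m],98).round(0))
        else: print(n,"no lid pts")
    return
E
python3 - <<'E'
from h import *
s=robot.read_state();print(s["clock"],s["ee_pos"])
lid("R")
A=lean(93,40)
plan([(tcp_from_corner("M",128,150,40),A),(tcp_from_corner("M",126,85,40),A)])
E
```

```text
7.9 [ 0.55362439 -0.20472804  0.17369484]
scene 383 lid angle deg [109. 115. 120.] top z 123.0
side 815 lid angle deg [111. 117. 121.] top z 128.0
wrist 6799 lid angle deg [114. 115. 117.] top z 118.0
[[[0.35,-0.07,-0.27],[-0.03,-0.0,-0.03],1],[[0.7,-0.14,-0.54],[-0.06,-0.0,-0.07],1],[[0.7,-0.14,-0.54],[-0.06,-0.0,-0.07],1]]
[[[0.35,-0.04,-0.27],[-0.02,-0.0,-0.03],1],[[0.71,-0.07,-0.54],[-0.05,-0.0,-0.06],1],[[0.71,-0.07,-0.54],[-0.05,-0.0,-0.06],1]]
[[[0.35,-0.01,-0.27],[-0.03,-0.0,-0.03],1],[[0.71,-0.02,-0.54],[-0.06,-0.0,-0.07],1],[[0.91,-0.02,-0.28],[-0.06,-0.0,-0.07],1],[[0.91,-0.02,-0.28],[-0.06,-0.0,-0.07],1]]
[[[0.2,-0.0,0.25],[0.0,-0.0,0.0],1],[[0.2,-0.0,0.25],[0.0,-0.0,0.0],1]]
rows 12
```

The right lid rests at its stop (about 112°), so it is sound. Next is the middle case.

Emit:
play_rows:
  commands:
    - [[0.35, -0.07, -0.27], [-0.03, 0, -0.03], 1]
    - [[0.7, -0.14, -0.54], [-0.06, 0, -0.07], 1]
    - [[0.7, -0.14, -0.54], [-0.06, 0, -0.07], 1]

```text
clock: 8.43
ee_pos: [0.5527, -0.1137, 0.17]
orientation: [1.893, 1.759, -0.686]
wrist_force: [0.1, 0.2, 0.6]
gripper_width: -0.0003
grasp_force: 0.0
```

Emit:
play_rows:
  commands:
    - [[0.35, -0.04, -0.27], [-0.02, 0, -0.03], 1]
    - [[0.71, -0.07, -0.54], [-0.05, 0, -0.06], 1]
    - [[0.71, -0.07, -0.54], [-0.05, 0, -0.06], 1]

```text
clock: 8.8
ee_pos: [0.553, -0.0248, 0.1661]
orientation: [1.831, 1.808, -0.664]
wrist_force: [0.4, -1.1, -0.1]
gripper_width: -0.0
grasp_force: 0.0
```

Emit:
play_rows:
  commands:
    - [[0.35, -0.01, -0.27], [-0.03, 0, -0.03], 1]
    - [[0.71, -0.02, -0.54], [-0.06, 0, -0.07], 1]
    - [[0.91, -0.02, -0.28], [-0.06, 0, -0.07], 1]
    - [[0.91, -0.02, -0.28], [-0.06, 0, -0.07], 1]

```text
clock: 9.3
ee_pos: [0.5508, 0.0599, 0.128]
orientation: [1.759, 1.862, -0.642]
wrist_force: [-0.7, 0.3, 1.2]
gripper_width: 0.0
grasp_force: 0.0
```

```bash
cat >> h.py <<'E'
def rect(yr):
    p,d,c=snap("wrist");P=world(d,c)
    m=(P[...,2]>.036)&(P[...,2]<.047)&(P[...,1]>yr[0])&(P[...,1]<yr[1])&(P[...,0]>.49)&(P[...,0]<.63)
    k,l,st,_=cv2.connectedComponentsWithStats(m.astype(np.uint8))
    i=1+np.argmax(st[1:,4]);q=P[l==i];r=cv2.minAreaRect((q[:,:2]*1000).astype(np.float32))
    print(len(q),np.percentile(q,[1,50,99],axis=0).round(3).tolist(),np.round(r[0],1),np.round(r[1],1),round(r[2],1))
E
python3 - <<'E'
from h import *
s=robot.read_state();print(s["clock"],s["ee_pos"])
rect((-.13,.02))
E
```

```text
9.3 [0.55075066 0.05993747 0.12802337]
4955 [[0.511, -0.089, 0.036], [0.557, -0.032, 0.042], [0.603, -0.003, 0.043]] [557.4 -46.9] [93.8 86.7] 3.1
```

```bash
python3 - <<'E'
from h import *
R=lean(93,40);A=arc("M",40,[0,8,16,24,32,40,48,56,64,72,80,88,94,98],d=11)
plan([(tcp_from_corner("M",122,21,40),R),(tcp_from_corner("M",105,21,40),R,15),(A[0][0]-[0,0,.002],R,10),(A[0][0]-[0,0,.002],R)]+A+[(A[-1][0],R),(A[-1][0]+np.array([0,.06,.04]),R)])
E
```

```text
[[[0.2,-0.0,0.25],[0.0,-0.0,0.0],1],[[0.39,-0.0,0.51],[0.0,-0.0,0.0],1],[[0.59,-0.0,0.76],[0.0,-0.0,0.0],1],[[0.53,-0.0,0.82],[0.0,-0.0,0.0],1],[[0.46,-0.0,0.87],[0.0,-0.0,0.0],1],[[0.42,-0.0,0.91],[0.0,-0.0,0.0],1],[[0.38,-0.0,0.96],[0.0,-0.0,0.0],1],[[0.38,-0.0,0.96],[0.0,-0.0,0.0],1],[[0.36,-0.0,0.94],[0.0,-0.0,0.0],1],[[0.27,-0.0,0.84],[0.0,-0.0,0.0],1],[[0.17,-0.0,0.75],[0.0,-0.0,0.0],1],[[0.05,-0.0,0.67],[0.0,-0.0,0.0],1],[[-0.08,-0.0,0.62],[0.0,-0.0,0.0],1],[[-0.21,-0.0,0.58],[0.0,-0.0,0.0],1],[[-0.35,-0.0,0.56],[0.0,-0.0,0.0],1],[[-0.48,-0.0,0.56],[0.0,-0.0,0.0],1],[[-0.6,-0.0,0.57],[0.0,-0.0,0.0],1],[[-0.72,-0.0,0.6],[0.0,-0.0,0.0],1],[[-0.84,-0.0,0.65],[0.0,-0.0,0.0],1],[[-0.84,-0.0,0.65],[0.0,-0.0,0.0],1]]
[[[-0.1,-0.0,0.07],[0.0,-0.0,0.0],1],[[-0.18,-0.0,0.13],[0.0,-0.0,0.0],1],[[-0.22,-0.0,0.17],[0.0,-0.0,0.0],1],[[-0.22,-0.0,0.17],[0.0,-0.0,0.0],1],[[-0.12,0.01,-0.18],[0.0,-0.0,0.0],1],[[-0.02,0.03,-0.52],[0.0,-0.0,0.0],1],[[-0.02,0.03,-0.52],[0.0,-0.0,0.0],1]]
rows 27
```

Emit:
play_rows:
  commands:
    - [[0.2, 0, 0.25], [0, 0, 0], 1]
    - [[0.39, 0, 0.51], [0, 0, 0], 1]
    - [[0.59, 0, 0.76], [0, 0, 0], 1]
    - [[0.53, 0, 0.82], [0, 0, 0], 1]
    - [[0.46, 0, 0.87], [0, 0, 0], 1]
    - [[0.42, 0, 0.91], [0, 0, 0], 1]
    - [[0.38, 0, 0.96], [0, 0, 0], 1]
    - [[0.38, 0, 0.96], [0, 0, 0], 1]
    - [[0.36, 0, 0.94], [0, 0, 0], 1]
    - [[0.27, 0, 0.84], [0, 0, 0], 1]
    - [[0.17, 0, 0.75], [0, 0, 0], 1]
    - [[0.05, 0, 0.67], [0, 0, 0], 1]
    - [[-0.08, 0, 0.62], [0, 0, 0], 1]
    - [[-0.21, 0, 0.58], [0, 0, 0], 1]
    - [[-0.35, 0, 0.56], [0, 0, 0], 1]
    - [[-0.48, 0, 0.56], [0, 0, 0], 1]
    - [[-0.6, 0, 0.57], [0, 0, 0], 1]
    - [[-0.72, 0, 0.6], [0, 0, 0], 1]
    - [[-0.84, 0, 0.65], [0, 0, 0], 1]
    - [[-0.84, 0, 0.65], [0, 0, 0], 1]

```text
clock: 11.85
ee_pos: [0.5579, -0.0453, 0.134]
orientation: [1.761, 1.86, -0.636]
wrist_force: [-0.5, 0.3, -0.1]
gripper_width: 0.0001
grasp_force: 0.0
```

Emit:
play_rows:
  commands:
    - [[-0.1, 0, 0.07], [0, 0, 0], 1]
    - [[-0.18, 0, 0.13], [0, 0, 0], 1]
    - [[-0.22, 0, 0.17], [0, 0, 0], 1]
    - [[-0.22, 0, 0.17], [0, 0, 0], 1]
    - [[-0.12, 0.01, -0.18], [0, 0, 0], 1]
    - [[-0.02, 0.03, -0.52], [0, 0, 0], 1]
    - [[-0.02, 0.03, -0.52], [0, 0, 0], 1]
    - [[-0.02, 0.03, -0.52], [0, 0, 0], 1]

```text
clock: 12.85
ee_pos: [0.559, -0.0124, 0.1745]
orientation: [1.759, 1.862, -0.636]
wrist_force: [0.2, 1.1, -0.9]
gripper_width: 0.0003
grasp_force: 0.0
```

```bash
python3 - <<'E'
from h import *
s=robot.read_state();print(s["clock"],s["ee_pos"])
lid("M")
A=lean(81,40)
plan([(tcp_from_corner("L",130,150,40),A),(tcp_from_corner("L",126,85,40),A)])
E
```

```text
12.85 [ 0.5589935  -0.01235057  0.17446151]
scene 473 lid angle deg [ 93.  97. 102.] top z 129.0
side 789 lid angle deg [ 95. 101. 105.] top z 133.0
wrist 7179 lid angle deg [ 97.  99. 101.] top z 123.0
[[[0.32,0.05,-0.24],[0.03,-0.0,0.03],1],[[0.65,0.1,-0.49],[0.06,-0.0,0.07],1],[[0.97,0.16,-0.73],[0.09,-0.0,0.1],1],[[0.97,0.16,-0.73],[0.09,-0.0,0.1],1]]
[[[0.33,0.0,-0.25],[0.03,-0.0,0.04],1],[[0.65,0.01,-0.49],[0.06,-0.0,0.07],1],[[0.98,0.02,-0.74],[0.09,-0.0,0.11],1],[[0.98,0.02,-0.74],[0.09,-0.0,0.11],1]]
[[[0.19,0.0,0.26],[-0.0,-0.0,-0.0],1],[[0.38,0.0,0.52],[-0.0,-0.0,-0.0],1],[[0.38,0.0,0.52],[-0.0,-0.0,-0.0],1]]
rows 11
```

The middle lid stayed at about 98°, so the middle case is the stiff one. I'll close it from its right side now, before the left lid opens over it.

```bash
cat >> h.py <<'E'
def close(case,phis,r=80,st=16,dz=0):
    a=CASES[case][1];R=lean(a,0);out=[]
    for ph in phis:
        x=np.radians(ph); u=r*np.cos(x)-7*np.sin(x); z=34+r*np.sin(x)+7*np.cos(x)+dz
        out.append((pt(case,u-11,z+25),R,st))
    return out
E
python3 - <<'E'
from h import *
D=lean(93,0)
C=close("M",[112,104,96,88,80,72,64,56,48,40,32,24,16,8,3,-1,-1])
plan([(pt("M",0,215),lean(93,20)),(pt("M",-60,215),D),(pt("M",-60,150),D)]+C+[(C[-1][0]+[0,0,.06],D)])
E
```

```text
[[[-0.28,-0.01,0.06],[0.0,0.15,0.0],1],[[-0.57,-0.02,0.12],[0.0,0.29,0.0],1],[[-0.85,-0.04,0.18],[0.0,0.44,0.0],1],[[-0.85,-0.04,0.18],[0.0,0.44,0.0],1]]
[[[-0.19,0.0,0.07],[0.0,0.15,0.0],1],[[-0.38,0.0,0.14],[0.0,0.3,0.0],1],[[-0.56,0.0,0.21],[0.0,0.45,0.0],1],[[-0.45,0.0,0.51],[0.0,0.45,0.0],1],[[-0.34,0.0,0.82],[0.0,0.45,0.0],1],[[-0.25,0.0,0.89],[0.0,0.45,0.0],1],[[-0.16,0.0,0.96],[0.0,0.45,0.0],1],[[-0.07,0.0,0.88],[0.0,0.45,0.0],1],[[0.02,0.0,0.82],[0.0,0.45,0.0],1],[[0.12,0.0,0.76],[0.0,0.45,0.0],1],[[0.22,0.0,0.73],[0.0,0.45,0.0],1],[[0.33,0.0,0.71],[0.0,0.45,0.0],1],[[0.45,0.0,0.7],[0.0,0.45,0.0],1],[[0.56,0.0,0.71],[0.0,0.45,0.0],1],[[0.67,0.0,0.73],[0.0,0.45,0.0],1],[[0.77,0.01,0.77],[0.0,0.45,0.0],1],[[0.87,0.01,0.83],[0.0,0.45,0.0],1],[[0.96,0.01,0.9],[0.0,0.45,0.0],1],[[0.96,0.01,0.9],[0.0,0.45,0.0],1]]
[[[0.05,-0.0,0.1],[0.0,-0.0,0.01],1],[[0.08,-0.0,0.2],[0.0,-0.0,0.01],1],[[0.09,-0.0,0.27],[0.0,-0.0,0.01],1],[[0.1,-0.0,0.33],[0.0,-0.0,0.01],1],[[0.1,-0.0,0.33],[0.0,-0.0,0.01],1],[[0.1,-0.0,0.03],[0.0,-0.0,0.01],1],[[0.1,-0.0,-0.27],[0.0,-0.0,0.01],1],[[0.1,-0.0,-0.27],[0.0,-0.0,0.01],1]]
rows 31
```

Emit:
play_rows:
  commands:
    - [[-0.28, -0.01, 0.06], [0, 0.15, 0], 1]
    - [[-0.57, -0.02, 0.12], [0, 0.29, 0], 1]
    - [[-0.85, -0.04, 0.18], [0, 0.44, 0], 1]
    - [[-0.85, -0.04, 0.18], [0, 0.44, 0], 1]

```text
clock: 13.5
ee_pos: [0.5598, -0.0929, 0.2177]
orientation: [1.973, 2.074, -0.343]
wrist_force: [-0.2, 0.8, 0.1]
gripper_width: -0.0002
grasp_force: 0.0
```

Emit:
play_rows:
  commands:
    - [[-0.19, 0, 0.07], [0, 0.15, 0], 1]
    - [[-0.38, 0, 0.14], [0, 0.3, 0], 1]
    - [[-0.56, 0, 0.21], [0, 0.45, 0], 1]
    - [[-0.45, 0, 0.51], [0, 0.45, 0], 1]
    - [[-0.34, 0, 0.82], [0, 0.45, 0], 1]
    - [[-0.25, 0, 0.89], [0, 0.45, 0], 1]
    - [[-0.16, 0, 0.96], [0, 0.45, 0], 1]
    - [[-0.07, 0, 0.88], [0, 0.45, 0], 1]
    - [[0.02, 0, 0.82], [0, 0.45, 0], 1]
    - [[0.12, 0, 0.76], [0, 0.45, 0], 1]
    - [[0.22, 0, 0.73], [0, 0.45, 0], 1]
    - [[0.33, 0, 0.71], [0, 0.45, 0], 1]
    - [[0.45, 0, 0.7], [0, 0.45, 0], 1]
    - [[0.56, 0, 0.71], [0, 0.45, 0], 1]
    - [[0.67, 0, 0.73], [0, 0.45, 0], 1]
    - [[0.77, 0.01, 0.77], [0, 0.45, 0], 1]
    - [[0.87, 0.01, 0.83], [0, 0.45, 0], 1]
    - [[0.96, 0.01, 0.9], [0, 0.45, 0], 1]
    - [[0.96, 0.01, 0.9], [0, 0.45, 0], 1]

```text
clock: 15.88
ee_pos: [0.5565, -0.0294, 0.097]
orientation: [-2.155, -2.283, -0.004]
wrist_force: [-0.5, 0.2, 0.8]
gripper_width: -0.0005
grasp_force: 0.0
```

Emit:
play_rows:
  commands:
    - [[0.05, 0, 0.1], [0, 0, 0], 1]
    - [[0.08, 0, 0.2], [0, 0, 0], 1]
    - [[0.09, 0, 0.27], [0, 0, 0], 1]
    - [[0.1, 0, 0.33], [0, 0, 0], 1]
    - [[0.1, 0, 0.33], [0, 0, 0], 1]
    - [[0.1, 0, 0.03], [0, 0, 0], 1]
    - [[0.1, 0, -0.27], [0, 0, 0], 1]
    - [[0.1, 0, -0.5], [0, 0, 0], 1]
    - [[0.1, 0, -0.5], [0, 0, 0], 1]

```text
clock: 17.0
ee_pos: [0.5582, -0.0201, 0.1499]
orientation: [2.156, 2.282, 0.01]
wrist_force: [1.0, 0.8, -0.3]
gripper_width: 0.0001
grasp_force: 0.0
```

```bash
python3 - <<'E'
from h import *
s=robot.read_state();print(s["clock"],s["ee_pos"],s["wrist_force"])
lid("M"); rect((-.13,.02))
A=lean(81,40)
plan([(tcp_from_corner("L",60,115,25),lean(81,25)),(tcp_from_corner("L",130,110,40),A),(tcp_from_corner("L",126,85,40),A)])
E
```

```text
17.0 [ 0.55823661 -0.02012464  0.14986214] [ 0.99374055  0.79667403 -0.33795648]
scene no lid pts
side no lid pts
wrist no lid pts
8792 [[0.511, -0.088, 0.038], [0.557, -0.036, 0.042], [0.604, -0.004, 0.044]] [557.7 -48.5] [94.2 89.3] 3.4
[[[0.44,0.05,0.04],[0.01,-0.14,0.07],1],[[0.89,0.09,0.07],[0.03,-0.28,0.13],1],[[0.89,0.09,0.07],[0.03,-0.28,0.13],1]]
[[[0.44,0.01,-0.06],[0.02,-0.14,0.07],1],[[0.88,0.01,-0.12],[0.03,-0.28,0.14],1],[[0.88,0.01,-0.12],[0.03,-0.28,0.14],1]]
[[[0.36,-0.0,-0.11],[0.0,-0.16,-0.0],1],[[0.72,-0.01,-0.22],[0.0,-0.33,-0.0],1],[[0.79,-0.01,0.03],[0.0,-0.33,-0.0],1],[[0.79,-0.01,0.03],[0.0,-0.33,-0.0],1]]
rows 10
```

The middle lid is shut. Next is the left case.

Emit:
play_rows:
  commands:
    - [[0.44, 0.05, 0.04], [0.01, -0.14, 0.07], 1]
    - [[0.89, 0.09, 0.07], [0.03, -0.28, 0.13], 1]
    - [[0.89, 0.09, 0.07], [0.03, -0.28, 0.13], 1]

```text
clock: 17.58
ee_pos: [0.5599, 0.074, 0.1395]
orientation: [2.154, 2.074, -0.249]
wrist_force: [-0.3, -1.0, -0.1]
gripper_width: 0.0002
grasp_force: 0.0
```

Emit:
play_rows:
  commands:
    - [[0.44, 0.01, -0.06], [0.02, -0.14, 0.07], 1]
    - [[0.88, 0.01, -0.12], [0.03, -0.28, 0.14], 1]
    - [[0.88, 0.01, -0.12], [0.03, -0.28, 0.14], 1]

```text
clock: 17.95
ee_pos: [0.5647, 0.1607, 0.1304]
orientation: [2.138, 1.835, -0.481]
wrist_force: [-0.6, -0.9, -0.2]
gripper_width: -0.0002
grasp_force: 0.0
```

Emit:
play_rows:
  commands:
    - [[0.36, 0, -0.11], [0, -0.16, 0], 1]
    - [[0.72, -0.01, -0.22], [0, -0.33, 0], 1]
    - [[0.79, -0.01, 0.03], [0, -0.33, 0], 1]
    - [[0.79, -0.01, 0.03], [0, -0.33, 0], 1]
    - [[0.79, -0.01, 0.03], [0, -0.33, 0], 1]

```text
clock: 18.58
ee_pos: [0.5761, 0.2256, 0.0993]
orientation: [1.977, 1.682, -0.715]
wrist_force: [-1.0, 0.0, 0.8]
gripper_width: -0.0
grasp_force: 0.0
```

```bash
python3 - <<'E'
from h import *
s=robot.read_state();print(s["clock"],s["ee_pos"])
rect((.05,.175))
R=lean(81,40);A=arc("L",40,[0,8,16,24,32,40,48,56,64,72,80,88,94,98],d=11)
plan([(tcp_from_corner("L",122,21,40),R),(tcp_from_corner("L",105,21,40),R,15),(A[0][0]-[0,0,.002],R,10),(A[0][0]-[0,0,.002],R)]+A+[(A[-1][0],R),(A[-1][0]+np.array([0,.06,.04]),R)])
E
```

```text
18.575 [0.57608264 0.22562384 0.09934449]
4151 [[0.512, 0.086, 0.036], [0.563, 0.15, 0.041], [0.608, 0.174, 0.043]] [558.4 126.5] [86.5 93.6] 81.1
[[[0.2,-0.01,0.27],[0.0,-0.0,-0.0],1],[[0.41,-0.01,0.53],[0.0,-0.0,-0.01],1],[[0.34,-0.01,0.59],[0.0,-0.0,-0.01],1],[[0.28,-0.01,0.64],[0.0,-0.0,-0.01],1],[[0.23,-0.01,0.69],[0.0,-0.0,-0.01],1],[[0.19,-0.01,0.73],[0.0,-0.0,-0.01],1],[[0.19,-0.01,0.73],[0.0,-0.0,-0.01],1],[[0.18,-0.01,0.71],[0.0,-0.0,-0.01],1],[[0.09,-0.01,0.61],[0.0,-0.0,-0.01],1],[[-0.02,-0.01,0.52],[0.0,-0.0,-0.01],1],[[-0.14,-0.01,0.44],[0.0,-0.0,-0.01],1],[[-0.27,-0.01,0.39],[0.0,-0.0,-0.01],1],[[-0.4,-0.01,0.35],[0.0,-0.0,-0.01],1],[[-0.54,-0.01,0.33],[0.0,-0.0,-0.01],1],[[-0.67,-0.01,0.33],[0.0,-0.0,-0.01],1],[[-0.79,-0.01,0.34],[0.0,-0.0,-0.01],1],[[-0.91,-0.01,0.37],[0.0,-0.0,-0.01],1],[[-0.91,-0.01,0.37],[0.0,-0.0,-0.01],1]]
[[[-0.11,0.0,0.05],[0.0,-0.0,0.0],1],[[-0.22,0.0,0.12],[0.0,-0.0,0.0],1],[[-0.29,0.0,0.18],[0.0,-0.0,0.0],1],[[-0.34,0.0,0.22],[0.0,-0.0,0.0],1],[[-0.34,0.0,0.22],[0.0,-0.0,0.0],1],[[-0.24,-0.05,-0.13],[0.0,-0.0,0.0],1],[[-0.14,-0.09,-0.47],[0.0,-0.0,0.0],1],[[-0.14,-0.09,-0.47],[0.0,-0.0,0.0],1]]
rows 26
```

```bash
sed -i 's/"L":((.5585,.121),81)/"L":((.5584,.1267),81.1)/' h.py; python3 - <<'E'
from h import *
R=lean(81,40);A=arc("L",40,[0,8,16,24,32,40,48,56,64,72,80,88,94,98],d=11)
plan([(tcp_from_corner("L",126,60,40),R),(tcp_from_corner("L",122,21,40),R),(tcp_from_corner("L",105,21,40),R,15),(A[0][0]-[0,0,.002],R,10),(A[0][0]-[0,0,.002],R)]+A+[(A[-1][0],R),(A[-1][0]+np.array([0,.06,.04]),R)])
E
```

```text
[[[0.23,-0.03,0.17],[0.0,-0.0,-0.01],1],[[0.45,-0.03,0.5],[0.0,-0.0,-0.01],1],[[0.38,-0.03,0.55],[0.0,-0.0,-0.01],1],[[0.32,-0.03,0.61],[0.0,-0.0,-0.01],1],[[0.28,-0.03,0.65],[0.0,-0.0,-0.01],1],[[0.23,-0.03,0.69],[0.0,-0.0,-0.01],1],[[0.23,-0.03,0.69],[0.0,-0.0,-0.01],1],[[0.22,-0.03,0.68],[0.0,-0.0,-0.01],1],[[0.13,-0.02,0.57],[0.0,-0.0,-0.01],1],[[0.02,-0.02,0.48],[0.0,-0.0,-0.01],1],[[-0.09,-0.02,0.41],[0.0,-0.0,-0.01],1],[[-0.22,-0.02,0.35],[0.0,-0.0,-0.01],1],[[-0.36,-0.02,0.31],[0.0,-0.0,-0.01],1],[[-0.49,-0.02,0.29],[0.0,-0.0,-0.01],1],[[-0.62,-0.02,0.29],[0.0,-0.0,-0.01],1],[[-0.75,-0.02,0.31],[0.0,-0.0,-0.01],1],[[-0.87,-0.02,0.34],[0.0,-0.0,-0.01],1],[[-0.98,-0.02,0.39],[0.0,-0.0,-0.01],1],[[-0.98,-0.02,0.39],[0.0,-0.0,-0.01],1]]
[[[-0.11,0.0,0.06],[0.0,-0.0,0.0],1],[[-0.18,0.0,0.12],[0.0,-0.0,0.0],1],[[-0.22,0.0,0.16],[0.0,-0.0,0.0],1],[[-0.22,0.0,0.16],[0.0,-0.0,0.0],1],[[-0.12,-0.04,-0.18],[0.0,-0.0,0.0],1],[[-0.03,-0.09,-0.52],[0.0,-0.0,0.0],1],[[-0.03,-0.09,-0.52],[0.0,-0.0,0.0],1]]
rows 26
```

Emit:
play_rows:
  commands:
    - [[0.23, -0.03, 0.17], [0, 0, 0], 1]
    - [[0.45, -0.03, 0.5], [0, 0, 0], 1]
    - [[0.38, -0.03, 0.55], [0, 0, 0], 1]
    - [[0.32, -0.03, 0.61], [0, 0, 0], 1]
    - [[0.28, -0.03, 0.65], [0, 0, 0], 1]
    - [[0.23, -0.03, 0.69], [0, 0, 0], 1]
    - [[0.23, -0.03, 0.69], [0, 0, 0], 1]
    - [[0.22, -0.03, 0.68], [0, 0, 0], 1]
    - [[0.13, -0.02, 0.57], [0, 0, 0], 1]
    - [[0.02, -0.02, 0.48], [0, 0, 0], 1]
    - [[-0.09, -0.02, 0.41], [0, 0, 0], 1]
    - [[-0.22, -0.02, 0.35], [0, 0, 0], 1]
    - [[-0.36, -0.02, 0.31], [0, 0, 0], 1]
    - [[-0.49, -0.02, 0.29], [0, 0, 0], 1]
    - [[-0.62, -0.02, 0.29], [0, 0, 0], 1]
    - [[-0.75, -0.02, 0.31], [0, 0, 0], 1]
    - [[-0.87, -0.02, 0.34], [0, 0, 0], 1]
    - [[-0.98, -0.02, 0.39], [0, 0, 0], 1]
    - [[-0.98, -0.02, 0.39], [0, 0, 0], 1]

```text
clock: 21.0
ee_pos: [0.5578, 0.1277, 0.1313]
orientation: [1.976, 1.683, -0.716]
wrist_force: [-0.3, 0.1, -0.3]
gripper_width: 0.0001
grasp_force: 0.0
```

Emit:
play_rows:
  commands:
    - [[-0.11, 0, 0.06], [0, 0, 0], 1]
    - [[-0.18, 0, 0.12], [0, 0, 0], 1]
    - [[-0.22, 0, 0.16], [0, 0, 0], 1]
    - [[-0.22, 0, 0.16], [0, 0, 0], 1]
    - [[-0.12, -0.04, -0.18], [0, 0, 0], 1]
    - [[-0.03, -0.09, -0.52], [0, 0, 0], 1]
    - [[-0.03, -0.09, -0.52], [0, 0, 0], 1]
    - [[-0.03, -0.09, -0.52], [0, 0, 0], 1]

```text
clock: 22.0
ee_pos: [0.5538, 0.1607, 0.1722]
orientation: [1.975, 1.684, -0.716]
wrist_force: [0.3, 0.6, 0.6]
gripper_width: -0.0001
grasp_force: 0.0
```

```bash
python3 - <<'E'
from h import *
s=robot.read_state();print(s["clock"],s["ee_pos"])
lid("L");lid("M",("scene","side"));lid("R",("scene","side"))
for n in("scene","side"):
    p,d,c=snap(n);P=world(d,c)
    m=(P[...,2]>.034)&(P[...,2]<.050)&(P[...,0]>.49)&(P[...,0]<.63)&(P[...,1]>-.11)&(P[...,1]<.02)
    q=P[m];r=cv2.minAreaRect((q[:,:2]*1000).astype(np.float32));print(n,np.round(r[0],1),np.round(r[1],1),round(r[2],1),"z",np.percentile(q[:,2],[50,98]).round(4))
    cv2.imwrite(f"pics/{n}3.png",p)
    m=(P[...,2]>.05)&(P[...,2]<.13)&(P[...,0]>.62)&(P[...,0]<.72)&(P[...,1]>-.2)&(P[...,1]<.12)
    k,l,st,_=cv2.connectedComponentsWithStats(m.astype(np.uint8))
    for i in range(1,k):
        if st[i,4]>20: q=P[l==i];print("tall",q.min(0).round(3),q.max(0).round(3))
E
```

```text
22.0 [0.55376396 0.16066149 0.17220262]
scene 510 lid angle deg [110. 115. 118.] top z 124.0
side 546 lid angle deg [111. 117. 121.] top z 127.0
wrist 6827 lid angle deg [114. 115. 117.] top z 117.0
scene no lid pts
side no lid pts
scene 380 lid angle deg [109. 114. 120.] top z 123.0
side 812 lid angle deg [111. 117. 121.] top z 127.0
scene [555.2 -43.4] [94.4 90.9] 5.7 z [0.0381 0.0421]
tall [ 0.662 -0.167  0.05 ] [ 0.696 -0.135  0.099]
tall [0.658 0.026 0.051] [0.68  0.06  0.103]
side [558.  -43.7] [ 93.6 103. ] 2.9 z [0.0409 0.0439]
tall [ 0.656 -0.007  0.05 ] [0.72  0.119 0.108]
tall [ 0.66  -0.172  0.051] [ 0.692 -0.142  0.102]
```

View pics/side3.png

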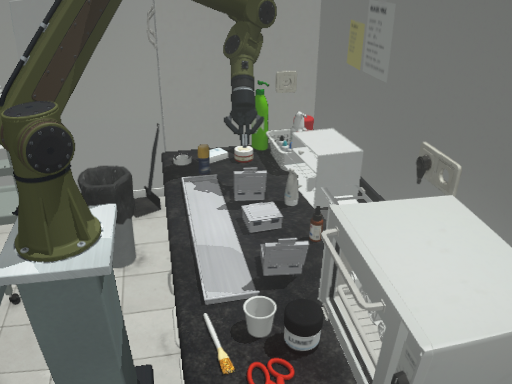

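Left (249,185) and right (284,257) lids stand open; the middle case (262,215) is shut. Now I push it from behind.

```bash
python3 - <<'E'
from h import *
D=lean(90,0);y=-.048
v=lambda x,z:np.array([x,y,z])
plan([(np.array([.565,.12,.205]),lean(90,20)),(np.array([.60,.03,.205]),D),(v(.635,.2),D),(v(.635,.037),D),(v(.622,.037),D,10)])
print("push")
plan([(v(.48,.037),D,12),(v(.472,.037),D,5)],p0=v(.622,.037),R0=Ro.from_matrix(D),hold=2)
E
```

```text
[[[-0.17,0.06,-0.0],[-0.03,0.15,-0.06],1],[[-0.33,0.12,-0.0],[-0.07,0.3,-0.12],1],[[-0.5,0.17,-0.0],[-0.1,0.44,-0.18],1],[[-0.71,0.34,0.18],[-0.09,0.59,-0.18],1],[[-0.93,0.5,0.36],[-0.08,0.74,-0.19],1],[[-0.93,0.5,0.36],[-0.08,0.74,-0.19],1]]
[[[-0.29,0.12,0.03],[0.0,0.15,0.0],1],[[-0.68,0.29,0.1],[0.0,0.15,0.0],1],[[-0.68,0.29,0.1],[0.0,0.15,0.0],1]]
[[[-0.39,0.18,0.03],[0.0,-0.0,0.0],1],[[-0.39,0.18,0.44],[0.0,-0.0,0.0],1],[[-0.39,0.18,0.84],[0.0,-0.0,0.0],1],[[-0.39,0.18,0.84],[0.0,-0.0,0.0],1]]
[[[-0.0,-0.01,0.41],[0.0,-0.0,0.0],1],[[-0.0,-0.01,0.82],[0.0,-0.0,0.0],1],[[-0.0,-0.07,0.82],[0.0,-0.0,0.0],1],[[-0.0,-0.14,0.82],[0.0,-0.0,0.0],1],[[-0.0,-0.14,0.82],[0.0,-0.0,0.0],1]]
rows 18
push
[[[0.0,-0.12,0.0],[0.0,0.0,0.0],1],[[0.0,-0.24,0.0],[0.0,0.0,0.0],1],[[0.0,-0.35,0.0],[0.0,0.0,0.0],1],[[0.0,-0.47,0.0],[0.0,0.0,0.0],1],[[0.0,-0.59,0.0],[0.0,0.0,0.0],1],[[0.0,-0.71,0.0],[0.0,0.0,0.0],1],[[0.0,-0.83,0.0],[0.0,0.0,0.0],1],[[0.0,-0.95,0.0],[0.0,0.0,0.0],1],[[0.0,-0.95,0.0],[0.0,0.0,0.0],1],[[0.0,-0.95,0.0],[0.0,0.0,0.0],1]]
[[[0.0,-0.12,0.0],[0.0,0.0,0.0],1],[[0.0,-0.23,0.0],[0.0,0.0,0.0],1],[[0.0,-0.35,0.0],[0.0,0.0,0.0],1],[[0.0,-0.47,0.0],[0.0,0.0,0.0],1],[[0.0,-0.51,0.0],[0.0,0.0,0.0],1],[[0.0,-0.55,0.0],[0.0,0.0,0.0],1],[[0.0,-0.55,0.0],[0.0,0.0,0.0],1],[[0.0,-0.55,0.0],[0.0,0.0,0.0],1]]
rows 18
```

Emit:
play_rows:
  commands:
    - [[-0.17, 0.06, 0], [-0.03, 0.15, -0.06], 1]
    - [[-0.33, 0.12, 0], [-0.07, 0.3, -0.12], 1]
    - [[-0.5, 0.17, 0], [-0.1, 0.44, -0.18], 1]
    - [[-0.71, 0.34, 0.18], [-0.09, 0.59, -0.18], 1]
    - [[-0.93, 0.5, 0.36], [-0.08, 0.74, -0.19], 1]
    - [[-0.93, 0.5, 0.36], [-0.08, 0.74, -0.19], 1]

```text
clock: 23.2
ee_pos: [0.589, 0.0557, 0.2062]
orientation: [2.166, 2.155, -0.121]
wrist_force: [-0.1, -0.0, -0.4]
gripper_width: -0.0002
grasp_force: 0.0
```

Emit:
play_rows:
  commands:
    - [[-0.29, 0.12, 0.03], [0, 0.15, 0], 1]
    - [[-0.68, 0.29, 0.1], [0, 0.15, 0], 1]
    - [[-0.68, 0.29, 0.1], [0, 0.15, 0], 1]

```text
clock: 23.58
ee_pos: [0.6178, -0.0107, 0.2024]
orientation: [-2.223, -2.219, -0.003]
wrist_force: [0.6, 0.1, -0.1]
gripper_width: -0.0001
grasp_force: 0.0
```

Emit:
play_rows:
  commands:
    - [[-0.39, 0.18, 0.03], [0, 0, 0], 1]
    - [[-0.39, 0.18, 0.03], [0, 0, 0], 1]
    - [[-0.39, 0.18, 0.44], [0, 0, 0], 1]
    - [[-0.39, 0.18, 0.7], [0, 0, 0], 1]
    - [[-0.39, 0.18, 0.7], [0, 0, 0], 1]

```text
clock: 24.2
ee_pos: [0.6331, -0.0456, 0.1305]
orientation: [-2.214, -2.222, 0.001]
wrist_force: [-0.3, 0.4, 0.4]
gripper_width: -0.0
grasp_force: 0.0
```

```bash
python3 - <<'E'
from h import *
s=robot.read_state();print(s["clock"],s["ee_pos"],s["orientation"],s["wrist_force"])
D=lean(90,0);y=-.048
v=lambda x,z:np.array([x,y,z])
plan([(v(.635,.037),D),(v(.622,.037),D,10)])
E
```

```text
24.2 [ 0.63310851 -0.04559456  0.13054823] [-2.21381572e+00 -2.22154071e+00  6.99056084e-04] [-0.26354951  0.39640681  0.3686305 ]
[[[-0.01,0.01,0.31],[-0.0,-0.0,0.0],1],[[-0.02,0.02,0.62],[-0.0,-0.0,0.0],1],[[-0.03,0.02,0.94],[-0.01,-0.0,0.0],1],[[-0.03,-0.04,0.94],[-0.01,-0.0,0.0],1],[[-0.03,-0.11,0.94],[-0.01,-0.0,0.0],1],[[-0.03,-0.11,0.94],[-0.01,-0.0,0.0],1]]
rows 6
```

Emit:
play_rows:
  commands:
    - [[-0.01, 0.01, 0.31], [0, 0, 0], 1]
    - [[-0.02, 0.02, 0.62], [0, 0, 0], 1]
    - [[-0.03, 0.02, 0.93], [0, 0, 0], 1]
    - [[-0.03, -0.04, 0.93], [0, 0, 0], 1]
    - [[-0.03, -0.11, 0.93], [0, 0, 0], 1]
    - [[-0.03, -0.11, 0.93], [0, 0, 0], 1]

```text
clock: 24.95
ee_pos: [0.6253, -0.0503, 0.0419]
orientation: [2.219, 2.223, 0.007]
wrist_force: [-0.1, 0.6, 0.1]
gripper_width: 0.0003
grasp_force: 0.0
```

Emit:
play_rows:
  commands:
    - [[0, -0.12, 0], [0, 0, 0], 1]
    - [[0, -0.24, 0], [0, 0, 0], 1]
    - [[0, -0.35, 0], [0, 0, 0], 1]
    - [[0, -0.47, 0], [0, 0, 0], 1]
    - [[0, -0.59, 0], [0, 0, 0], 1]
    - [[0, -0.71, 0], [0, 0, 0], 1]
    - [[0, -0.83, 0], [0, 0, 0], 1]
    - [[0, -0.95, 0], [0, 0, 0], 1]
    - [[0, -0.95, 0], [0, 0, 0], 1]

```text
clock: 26.08
ee_pos: [0.5299, -0.0509, 0.0408]
orientation: [2.219, 2.222, 0.007]
wrist_force: [2.3, -0.4, 1.6]
gripper_width: -0.0001
grasp_force: 0.9
```

```bash
cat >> h.py <<'E'
def mbox():
    for n in("scene","side"):
        p,d,c=snap(n);P=world(d,c)
        m=(P[...,2]>.036)&(P[...,2]<.050)&(P[...,0]>.33)&(P[...,0]<.63)&(P[...,1]>-.13)&(P[...,1]<.04)
        k,l,st,_=cv2.connectedComponentsWithStats(m.astype(np.uint8));i=1+np.argmax(st[1:,4]);q=P[l==i]
        r=cv2.minAreaRect((q[:,:2]*1000).astype(np.float32));print(n,len(q),np.round(r[0],1),np.round(r[1],1),round(r[2],1),"z",np.percentile(q[:,2],[50,98]).round(4),"x",q[:,0].min(),q[:,0].max())
        cv2.imwrite(f"pics/{n}4.png",p)
E
python3 - <<'E'
from h import *
s=robot.read_state();print(s["clock"],s["ee_pos"],s["wrist_force"]);mbox()
E
```

```text
26.075 [ 0.52991117 -0.05090332  0.04081262] [ 2.31053842 -0.42381888  1.59602883]
scene 392 [481.8 -39. ] [ 89.7 123.6] 83.3 z [0.0387 0.0468] x 0.4194179468433097 0.5431250240075687
side 626 [482.4 -41.5] [ 98.7 124.7] 79.0 z [0.0413 0.0457] x 0.4187490533075897 0.5431061154973317
```

Emit:
play_rows:
  commands:
    - [[0, -0.12, 0], [0, 0, 0], 1]
    - [[0, -0.24, 0], [0, 0, 0], 1]
    - [[0, -0.36, 0], [0, 0, 0], 1]
    - [[0, -0.46, 0], [0, 0, 0], 1]
    - [[0, -0.52, 0], [0, 0, 0], 1]
    - [[0, -0.56, 0], [0, 0, 0], 1]
    - [[0, -0.56, 0], [0, 0, 0], 1]

```text
clock: 27.05
ee_pos: [0.4768, -0.0506, 0.0408]
orientation: [2.217, 2.221, 0.012]
wrist_force: [11.1, 0.9, 1.0]
gripper_width: -0.0
grasp_force: 5.0
```

```bash
python3 - <<'E'
from h import *
s=robot.read_state();print(s["clock"],s["ee_pos"],s["wrist_force"]);mbox()
p=snap("wrist")[0]; q=cv2.imread("pics/side4.png")[120:320,150:350]
cv2.imwrite("pics/p5.png",np.hstack([cv2.resize(p,(400,300)),cv2.resize(q,(300,300))]))
E
```

```text
27.05 [ 0.47675847 -0.05061189  0.04075135] [11.12694044  0.88787025  0.95653938]
scene 422 [431.3 -31.1] [ 94.2 124.8] 71.8 z [0.0389 0.0453] x 0.361195275592649 0.4917642008976091
side 612 [432. -37.] [ 92.8 123.4] 73.1 z [0.0413 0.0457] x 0.3624409253240546 0.4902099049835953
```

View pics/p5.png

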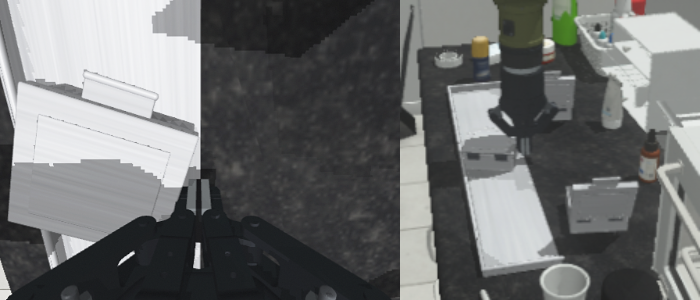

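The case has turned by about 15° and one corner touches the rim. I'll square it by pushing its farther back corner.

Emit:
play_rows:
  commands:
    - [[0, 0.2, 0], [0, 0, 0], 1]
    - [[0, 0.33, 0], [0, 0, 0], 1]
    - [[0.3, 0.33, 0], [0, 0, 0], 1]
    - [[0.3, 0.33, 0], [0, 0, 0], 1]
    - [[0.3, 0.2, 0], [0, 0, 0], 1]
    - [[0.3, 0.12, 0], [0, 0, 0], 1]
    - [[0.3, 0.07, 0], [0, 0, 0], 1]
    - [[0.3, 0.02, 0], [0, 0, 0], 1]
    - [[0.3, -0.03, 0], [0, 0, 0], 1]
    - [[0.3, -0.06, 0], [0, 0, 0], 1]
    - [[0.3, -0.06, 0], [0, 0, 0], 1]

```text
clock: 28.58
ee_pos: [0.4821, -0.0191, 0.0455]
orientation: [2.209, 2.213, 0.041]
wrist_force: [25.3, 8.1, 5.6]
gripper_width: -0.0001
grasp_force: 11.0
```

```bash
python3 - <<'E'
from h import *
s=robot.read_state();print(s["clock"],s["ee_pos"],s["wrist_force"]);mbox()
E
```

```text
28.575 [ 0.48208582 -0.01908507  0.04552533] [25.34756627  8.06868323  5.56534676]
scene 470 [426.9 -26. ] [ 98.9 120.1] 72.1 z [0.0416 0.0467] x 0.3595919486522997 0.494516513087482
side 698 [419.5 -34.9] [103.9 117.6] 59.2 z [0.044  0.0485] x 0.36015339291278103 0.4936492585343606
```

25 N, and it isn't turning. I'll back off and look.

Emit:
play_rows:
  commands:
    - [[0, 0.1, 0], [0, 0, 0], 1]
    - [[0, 0.3, 0], [0, 0, 0], 1]
    - [[0, 0.4, -0.3], [0, 0, 0], 1]
    - [[0, 0.4, -0.7], [0, 0, 0], 1]
    - [[0, 0.4, -0.95], [0, 0, 0], 1]
    - [[0, 0.4, -0.95], [0, 0, 0], 1]

```text
clock: 29.42
ee_pos: [0.5082, -0.0216, 0.1366]
orientation: [2.219, 2.221, 0.008]
wrist_force: [-0.4, -0.2, -0.4]
gripper_width: 0.0
grasp_force: 0.0
```

```bash
python3 - <<'E'
from h import *
s=robot.read_state();print(s["clock"],s["ee_pos"],s["wrist_force"]);mbox()
p,d,c=snap("wrist");P=world(d,c)
m=(P[...,2]>.036)&(P[...,2]<.055)&(P[...,0]<.49)&(abs(P[...,1])<.13)
k,l,st,_=cv2.connectedComponentsWithStats(m.astype(np.uint8));q=P[l==1+np.argmax(st[1:,4])]
A=np.c_[q[:,:2],np.ones(len(q))];print("plane",np.linalg.lstsq(A,q[:,2],rcond=None)[0],"rect",cv2.minAreaRect((q[:,:2]*1000).astype(np.float32)))
a=cv2.imread("pics/scene4.png")[140:270,210:360];b=cv2.imread("pics/side4.png")[150:300,160:310]
cv2.imwrite("pics/p6.png",np.hstack([cv2.resize(p,(266,300)),cv2.resize(a,(266,300)),cv2.resize(b,(266,300))]))
E
```

```text
29.425 [ 0.50822093 -0.02155179  0.13656955] [-0.39004111 -0.23242579 -0.44592649]
scene 379 [416.7 -26. ] [ 89.3 101.7] 73.7 z [0.0385 0.0426] x 0.3607829278476236 0.47345678416352044
side 615 [419.5 -29.6] [97.4 95.5] 74.7 z [0.0412 0.0438] x 0.36244292909487696 0.47443569408669983
plane [-0.00165848 -0.00494195  0.04225958] rect ((417.9190979003906, -32.12061309814453), (89.51588439941406, 94.14861297607422), 73.0130615234375)
```

View pics/p6.png

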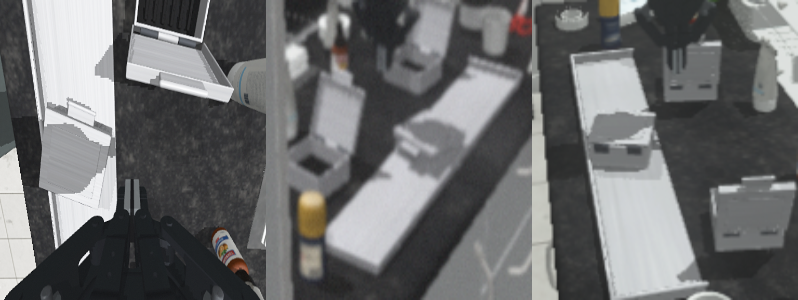

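The case is flat and its lid shut (top plane level at 42 mm). Its middle is at tray x ≈ 0.000, within the -0.03 to 0.011 limit, and its near corner is against the rim. The robot is clear of everything, so I'm handing in.

```bash
python3 - <<'E'
from h import *
lid("L",("side",));lid("R",("side",))
print(robot.sign_off())
E
```

```text
side 340 lid angle deg [113. 117. 121.] top z 118.0
side 811 lid angle deg [111. 117. 121.] top z 128.0
the job is handed in; nothing more can be done
None
```

The job is handed in: the stiff middle case is shut and flat in the tray, its near corner against the front rim but turned about 17°, and the left and right cases stand open at their stops; no bottle was knocked over, and no verdict came back.

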